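# Leak-test the glass syringe: shut its tap and hold the plunger out at 20 ml

## Robot

A 7-joint arm with a two-finger parallel gripper is mounted at the origin on the work surface. World frame = base frame: x ahead of the robot, y to its left, z up, the work surface at z = 0. Lengths are in m, angles in rad, forces in N, time in s.
With the tool pointing down it reaches from about 0.425 to 0.825 m from the base axis. Payload 3.6 kg.
Tool frame: the origin (TCP) lies where the fingers leave the gripper's body, on its centre line; the fingertips stand 73 mm ahead of it and the grasp point (between the pads) lies 54 mm ahead of it; x points along the fingers, y is the direction in which the jaws open and shut, and the axes are right-handed (so a half turn about x gives the same grasp; the last joint's range is limited). The gripper opens to 85 mm and grips with 20 to 120 N. Pads are 22 mm wide; open, the fingers measure 114 mm over their backs; the gripper's body (76 mm by 85 mm) begins 54 mm behind the grasp point. The pads swing forward as they close: fully open they stand 13 mm farther back than shut.
Start: joints at [-1.363, 0.615, -0.013, 1.423, 0.008, 1.103, -0.04], TCP at [0.151, 0.632, 0.304] pointing down, gripper open.
Joint ranges: [-3.12, 3.12], [-0.3, 2.06], [-1.34, 1.32], [0.26, 2.42], [-1.36, 4.5], [0.01, 1.98], [-2.84, 2.84]. Speed limits (rad/s): [2.79, 2.79, 3.14, 3.14, 3.14, 3.14, 3.14].

## Interface

Orientations are given as a unit quaternion [x, y, z, w].
In Python, from station import arm, snapshot, camera_info, ticket gives the robot as it stands. Calls block until the motion is done:
- arm.movep(position, orientation): joint-space move of the TCP to a pose.
- arm.line_to(position, velocity=0.15, ori=None): straight line of the TCP; ori=None keeps the orientation; velocity is the mean speed in m/s.
- arm.move_j(angles): joint-space move.
- arm.move_gripper(opening, effort=None): opening from 0.0 (shut) to 1.0 (fully open); effort is the grip in N (None keeps the last); returns when the fingers have stopped.
- arm.pause(seconds).
- arm.ik(position, orientation): joint angles nearest the present ones, or None.
- snapshot(name): name is "scene" or "top" or "wrist"; returns the picture (480x640x3 uint8, blue, green, red); there is no depth.
- camera_info(name): a dict with "fx", "fy", "cx", "cy" (pixels), "R" (3x3) and "t" (3): a world point X has camera coordinates R X + t; the wrist camera has in their place "T_tool_cam" (4x4, takes a point from camera to tool coordinates, whose origin is the TCP and whose axes are the tool frame's). Camera axes: x right, y down, z forward; pixel columns grow to the right and rows downward; lengths in m; the calibration is good to about 2 mm. The wrist camera is an equidistant fisheye: a pixel r from the principal point sees the ray r / f radians off the axis. A picture is of the moment at which its call begins: read the wrist's pose just before it. camera_info takes no time and is no camera call.
A pose or a line that the arm cannot do raises arm.MotionError and nothing moves.
- ticket.finish_job(): hands the job in, once; it reports no verdict.
Readings, each from a call of its own:
- arm.read_time(): time.
- arm.read_joint_positions(): joint angles.
- arm.read_dq(): joint speeds.
- arm.read_effort(): joint torques, N m.
- arm.read_tool_pos(): TCP position.
- arm.read_eef_rot(): TCP orientation.
- arm.read_ft_force(): force on the tool from outside, world axes, zero at the start.
- arm.read_wrist_torque(): the same for the moment, N m.
- arm.read_opening(): opening from 0.0 (shut) to 1.0 (fully open).
Only numpy, scipy, OpenCV 4.12 (cv2) and the standard library are available. Lean on these libraries where they do the work, as an engineer would, in place of code of your own. Each camera call takes 0.05 s, during which the arm holds its last target. There are 200 camera calls.

## Task

Leak-test the glass syringe that is clamped on the low stand: turn the tap on its nozzle fully shut, so that its handle stands square across the tube, then take the plunger just behind its end button and draw it out to the 20 ml line against the suction. Pull straight along the barrel so that the rod does not cock and bind in its bore, never draw it beyond the 25 ml line, and leave the glassware nearby alone. Finish while still holding the plunger steady at 20 ml: it is sucked back if you let go.

Things in the scene. Friction and masses are not known exactly. Their poses are not given: they have to be found in the camera images.
- stand: Low retort stand fixed to the bench at a varying place and yaw: grey base 210 x 130 mm, short steel post with a clamp that holds the syringe level, its axis 130 mm above the bench. Origin: on the bench under the syringe's axis, 50 mm from the barrel's rim. y along the barrel towards nozzle and tap, z up; the post is 90 mm away on the +x side and rises only 24 mm above the syringe's axis.
- barrel_mouth (a point): Centre of the open rim of the clear glass barrel (24 mm across, rim flange 36 mm), on the syringe's axis, 130 mm up. y points along the barrel to the nozzle; the plunger pulls out along -y; z up. Dark graduation lines every 1 ml (3.18 mm), longer ones every 5 ml: the 25 ml line is 15.5 mm from the rim, the 20 ml line 31.4 mm, the 0 ml line 95 mm.
- travel (a joint): How far the plunger is drawn out, m: 0 = 0 ml, 3.18 mm per ml, so 20 ml is 0.0636 and 25 ml 0.0795 (the line at the front face of the black seal is read). Starts at 6.5 to 9.5 ml. About 3 N of friction, plus suction that grows 0.4 N per mm drawn, to about 15 N at 20 ml: let go there, it slides back.
- plunger: Ground-glass rod 19 mm across with a round end button 36 mm across, 8 mm thick. Origin = the place to hold, on the rod's axis 11 mm short of the button's inner face; 34 to 45 mm beyond the rim at first, 77.6 mm at 20 ml. Axes as the barrel's. About 0.4 mm of play in the rim: forced sideways or pulled on one side, it cocks and rubs. Fingers either side of the rod bear on the button as they pull.
- tap (a joint): Angle of the tap, rad: 0 = shut, the handle square across the tube (against its stop); 1.57 = open, the handle in line with the tube (other stop). It starts open, 1.15 to 1.5, and shuts by turning clockwise seen from above; light friction, 0.06 N m, it stays where it is left.
- tap_handle (a point): Centre of the tap's white T handle, a flat bar 44 mm long, 10 mm thick and 22 mm tall, its centre 165 mm above the bench on the tap's upright axis, 142 mm from the barrel rim on the nozzle side. x runs along the bar, z up. The barrel's shoulder begins 39 mm from the tap's axis, lower than the bar; only the 12 mm thick nozzle passes under the bar.
- rack: Bystander: metal test-tube rack 70 x 170 mm, 116 mm tall with its tubes; origin under its centre. Leave alone.
- dropper: Bystander: round amber dropper bottle with a black rubber bulb, 52 mm across, 106 mm tall; origin under its centre. Leave alone.
- dish: Bystander: clear glass dish 100 mm across, 16 mm tall; origin under its centre. Leave alone.
- crucible: Bystander: small white porcelain cup, 38 mm across and 36 mm tall, standing in the dish; origin under its centre. Leave alone.

How it is judged:
On the way, in this order (a step that is already met when the one before it is completed fails the run):
1. the tap is turned shut (value of joint tap below 0.12 rad), for 0.2 s.
2. with the tap shut, the gripper draws the plunger to the 20 ml line (value of joint travel between 0.0596 and 0.0676 m and value of joint tap below 0.12 rad and contact force between the fingers and plunger above 2 N), for 0.2 s.
At the end, for the whole second after the job is handed in: The tap is shut (within 0.12 rad of its stop) and the gripper's fingers hold the plunger still (under 10 mm/s, at least 2 N of contact) at the 20 ml line to within 4 mm of travel (about 1.25 ml), its rod within 2 degrees (0.035 rad) of the barrel's axis (all of step 2 and velocity of joint travel between -0.01 and 0.01 m/s and angle between the y axis of plunger and the y axis of barrel_mouth, either way round below 0.035 rad); the arm keeps its last pose, push and grip.
It fails at once if the plunger cocked in the bore by more than 2 degrees (0.035 rad) (angle between the y axis of plunger and the y axis of barrel_mouth, either way round above 0.035 rad).
It fails at once if the plunger drawn beyond the 25 ml line (value of joint travel above 0.0795 m).
It fails at once if a bystander was moved by more than 20 mm or tipped (distance of any of rack, dropper, dish, crucible from where it was at the start of the episode above 0.02 m or angle between any of rack, dropper, crucible's own z axis and vertical above 0.3 rad).
It also fails if it takes over 48 s, if anything falls off the work surface, if the arm or the gripper's body presses on something with over 40 N, if the wrist force passes 120 N, or if a joint passes its speed limit or range.

## Working session

There is one attempt and no reset: what is moved stays moved. The work goes in short steps, each a Python script; the robot and the scene stay as the last script left them, time stands still between calls to the robot, and variables do not carry over. Pictures are saved under pics/ and viewed, about 8 in all and at most 12, crops included, and the job is handed in when it is done.

```bash
ls; mkdir -p pics; python3 - <<'E'
from station import arm, snapshot, camera_info
import cv2
for n in("scene","top"):
    im=snapshot(n); cv2.imwrite(f"pics/{n}0.png",im)
    print(n,camera_info(n))
print(camera_info("wrist")); print(arm.read_tool_pos(),arm.read_eef_rot(),arm.read_time())
E
```

```text
pics
scene {'fx': 562.9585764210527, 'fy': 562.9585764210527, 'cx': 318.79260628635245, 'cy': 243.15813220242626, 'R': array([[ 0.7190873 ,  0.69489565, -0.00578702],
       [ 0.44363193, -0.46545426, -0.76586099],
       [-0.53488706,  0.5481536 , -0.64298014]]), 't': array([-0.34604356, -0.14199008,  1.73694455])}
top {'fx': 616.8311441427722, 'fy': 616.8311441427722, 'cx': 315.1561200504397, 'cy': 241.39881941049524, 'R': array([[ 0.01956568, -0.99979277,  0.0056216 ],
       [-0.99061004, -0.02014632, -0.1352253 ],
       [ 0.13531054, -0.00292304, -0.99079893]]), 't': array([-0.02988444,  0.53815794,  1.36199794])}
{'fx': 371.64829954431775, 'fy': 371.64829954431775, 'cx': 324.2959832864791, 'cy': 236.08433252325784, 'T_tool_cam': array([[-9.25129911e-04, -3.28399260e-01,  9.44538549e-01,
        -6.98301081e-02],
       [ 9.99999561e-01, -1.65352388e-04,  9.21961210e-04,
        -1.52692130e-05],
       [-1.46589674e-04,  9.44538987e-01,  3.28399269e-01,
        -8.51573480e-02],
       [ 0.00000000e+00,  0.00000000e+00,  0.00000000e+00,
         1.00000000e+00]])}
[0.15109479 0.63164498 0.30284907] [ 0.08197494  0.7023227  -0.08361636  0.70216183] 0.1
```

View pics/top0.png

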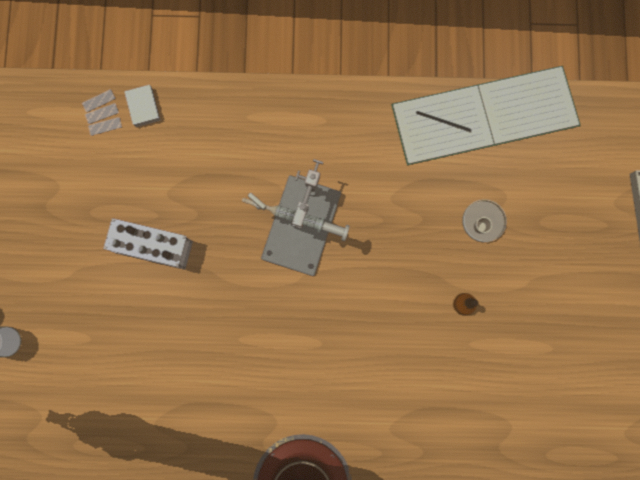

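View pics/scene0.png

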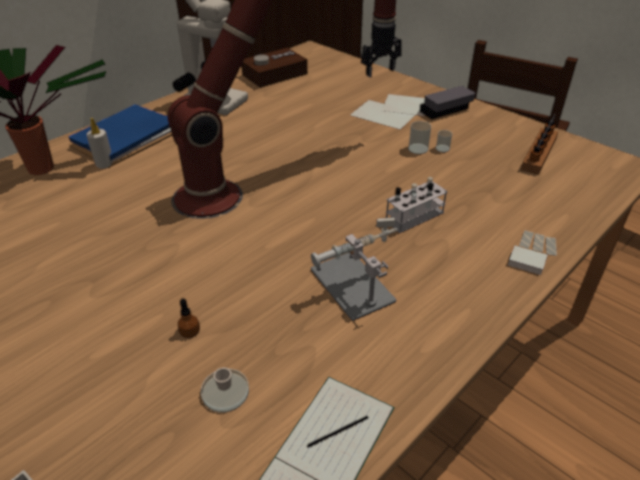

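The top view shows the button near (345,233), the clamp near (300,216), the tap handle near (254,202) and the post on the far side, near (313,178). The rack is left of the stand. The dropper (466,303) and the dish (484,221) are to the right. Next I'll convert these to positions and look from near.

```bash
cat > h.py <<'E'
from station import arm, snapshot, camera_info, ticket
import numpy as np, cv2
from scipy.spatial.transform import Rotation as Rn
def ray(name,uv,pose=None):
    c=camera_info(name); u=(uv[0]-c["cx"])/c["fx"]; v=(uv[1]-c["cy"])/c["fy"]
    if name!="wrist":
        R=np.array(c["R"]);return -R.T@c["t"], R.T@np.array([u,v,1.])
    r=np.hypot(u,v); d=np.array([np.sin(r)*u/r,np.sin(r)*v/r,np.cos(r)])
    T=c["T_tool_cam"]; p,q=pose; W=Rn.from_quat(q)
    return p+W.apply(T[:3,3]), W.apply(T[:3,:3]@d)
def plane(name,uv,z,pose=None):
    o,d=ray(name,uv,pose); return o+d*(z-o[2])/d[2]
def project(X,pose):
    c=camera_info("wrist");T=c["T_tool_cam"];p,q=pose
    t=Rn.from_quat(q).inv().apply(np.asarray(X)-p); x=T[:3,:3].T@(t-T[:3,3])
    a=np.arctan2(np.hypot(x[0],x[1]),x[2]); s=a/np.hypot(x[0],x[1])*c["fx"]
    return np.array([c["cx"]+s*x[0],c["cy"]+s*x[1]])
def pose(): return np.array(arm.read_tool_pos()),np.array(arm.read_eef_rot())
def down(jaw):  # tool x down, tool y along horizontal angle jaw
    y=np.array([np.cos(jaw),np.sin(jaw),0]); x=np.array([0,0,-1.])
    return Rn.from_matrix(np.c_[x,y,np.cross(x,y)]).as_quat()
E
python3 - <<'E'
from h import *
for n,uv,z in [("button",(344,233),.13),("tap",(255,202),.165),("clamp",(300,216),.13),("dropper",(466,303),.05),("dish",(484,221),.01),("rackR",(188,255),.1),("rackcorner",(190,240),.1)]:
    print(n,plane("top",uv,z).round(3))
W=Rn.from_quat(arm.read_eef_rot()).as_matrix(); print(W.round(2))
b=plane("top",(344,233),.13);t=plane("top",(255,202),.165)
d=t-b;print(np.hypot(*d[:2]),np.degrees(np.arctan2(d[1],d[0])))
ax=np.arctan2(d[1],d[0]);m=(b+t)/2
for s in(1,-1):
  for zz in (.30,.36):
    print(s,zz,arm.ik([*m[:2],zz],down(ax+s*np.pi/2)),arm.ik([*(m[:2]),zz],down(ax+s*np.pi/2+np.pi/2)))
E
```

```text
button [ 0.545 -0.08   0.13 ]
tap [0.601 0.108 0.165]
clamp [0.58  0.014 0.13 ]
dropper [ 0.406 -0.356  0.05 ]
dish [ 0.598 -0.411  0.01 ]
rackR [0.495 0.254 0.1  ]
rackcorner [0.528 0.252 0.1  ]
[[-0.    0.23  0.97]
 [-0.    0.97 -0.23]
 [-1.   -0.    0.  ]]
0.1954216840944597 73.36354253944711
1 0.3 [ 0.05641084  0.50360915 -0.18426099  1.65485187  0.10576027  0.99288155
  2.68790765] [-0.68479867  0.73864696  1.13437522  1.67794739 -0.71363536  1.20034125
 -1.23415643]
1 0.36 [ 8.25227380e-04  4.45865059e-01 -9.75821423e-02  1.56644911e+00
  4.64378327e-02  1.13154641e+00  2.74420286e+00] [-0.68937083  0.66191664  1.13540105  1.58779089 -0.61777583  1.2947028
 -1.32121809]
-1 0.3 [-0.39548977  0.54150722  0.53032266  1.66966709 -0.31180421  1.01567415
 -0.05196427] [-0.20641919  0.50455374  0.22351227  1.66360492 -0.12870536  0.98784493
  1.34156045]
-1 0.36 [-0.42107886  0.48928831  0.57095089  1.58019873 -0.28133151  1.15520404
 -0.07952671] [-0.25709507  0.45524768  0.30216998  1.57500546 -0.14494929  1.13344599
  1.35806618]
```

```bash
python3 - <<'E'
from h import *
ax=np.radians(73.4); q=down(ax-np.pi/2)
arm.movep([.573,.014,.33],q)
p=pose(); im=snapshot("wrist"); cv2.imwrite("pics/w1.png",im); np.savez("w1.npz",p=p[0],q=p[1])
print(p,arm.read_time(),arm.read_ft_force())
E
```

```text
(array([0.57308409, 0.01550582, 0.32977382]), array([ 0.56645241,  0.4235974 , -0.56633883,  0.42303338])) 2.8 [-0.00840858 -0.22205502  0.39770389]
```

View pics/w1.png

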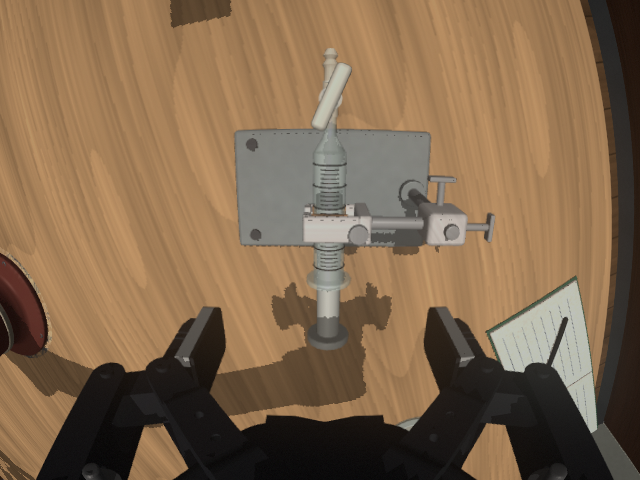

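The close view is clear. The bar runs from (319,126) to (345,66), about 23° clockwise of the barrel. The rim is at (328,280), the button at (327,337), and the post is on the right. I'll measure with masks and check against the known sizes.

```bash
python3 - <<'E'
from h import *
im=cv2.imread("pics/w1.png"); f=np.load("w1.npz"); P=(f["p"],f["q"])
hsv=cv2.cvtColor(im,cv2.COLOR_BGR2HSV)
def blob(mask,x0,x1,y0,y1):
    m=np.zeros_like(mask);m[y0:y1,x0:x1]=mask[y0:y1,x0:x1]
    cs,_=cv2.findContours(m,cv2.RETR_EXTERNAL,cv2.CHAIN_APPROX_NONE)
    return max(cs,key=cv2.contourArea)
print("handle hsv",hsv[96,332],"button",hsv[335,327],hsv[342,340],"wood",hsv[330,260],"nozzle",hsv[60,329],"rod",hsv[300,328],"shadow",hsv[345,360],"rim",hsv[280,315])
grey=((hsv[...,1]<70)).astype(np.uint8)
for y in (135,160,170,180,190,255,265,274,280,286,300,310,326,330,335,340,345,348):
    r=np.where(grey[y,290:370])[0]+290; print(y,(r.min(),r.max()) if len(r) else None, end="; ")
vis=cv2.resize(im[40:360,270:400],None,fx=2.5,fy=2.5,interpolation=cv2.INTER_CUBIC)
hm=((hsv[...,2]>185)&(hsv[...,1]<60)).astype(np.uint8)
c=blob(hm,300,365,55,135); r=cv2.minAreaRect(c); print("\nrect",r)
bx=cv2.boxPoints(r); w=np.array([plane("wrist",b,.176,P) for b in bx]); print(w.round(4),"centre",w.mean(0).round(4))
print("sides",[np.linalg.norm(w[i]-w[i-1]).round(4) for i in range(4)])
a=plane("wrist",(328,280),.13,P)
for n,uv in (("tap",r[0]),("rim",(328,280)),("button",(327,337))): print(n,plane("wrist",uv,.176 if n=="tap" else .13,P).round(4))
E
```

```text
handle hsv [ 28  24 193] button [ 24  23 112] [20 24 95] wood [ 15 118 184] nozzle [ 21  43 182] rod [ 24  20 191] shadow [ 15 118  95] rim [ 26  28 129]
135 (np.int64(290), np.int64(369)); 160 (np.int64(290), np.int64(369)); 170 (np.int64(290), np.int64(369)); 180 (np.int64(290), np.int64(369)); 190 (np.int64(290), np.int64(369)); 255 (np.int64(314), np.int64(343)); 265 (np.int64(314), np.int64(343)); 274 (np.int64(308), np.int64(347)); 280 (np.int64(307), np.int64(349)); 286 (np.int64(311), np.int64(346)); 300 (np.int64(317), np.int64(339)); 310 (np.int64(317), np.int64(339)); 326 (np.int64(311), np.int64(343)); 330 (np.int64(308), np.int64(346)); 335 (np.int64(308), np.int64(347)); 340 (np.int64(308), np.int64(346)); 345 (np.int64(312), np.int64(343)); 348 (np.int64(317), np.int64(337)); 
rect ((330.4783935546875, 94.94259643554688), (9.848641395568848, 65.88178253173828), 24.341089248657227)
[[0.588  0.0927 0.176 ]
 [0.6137 0.1231 0.176 ]
 [0.618  0.1193 0.176 ]
 [0.5924 0.0889 0.176 ]] centre [0.6031 0.106  0.176 ]
sides [np.float64(0.0059), np.float64(0.0397), np.float64(0.0058), np.float64(0.0397)]
tap [0.6031 0.1059 0.176 ]
rim [ 0.5625 -0.0292  0.13  ]
button [ 0.5462 -0.0824  0.13  ]
```

```bash
python3 - <<'E'
from h import *
im=cv2.imread("pics/w1.png"); f=np.load("w1.npz"); P=(f["p"],f["q"])
pts=[(329.8,54),(328.5,260),(328,280),(328,305),(327.4,337)]
X=np.array([plane("wrist",u,.13,P) for u in pts]); print(X.round(4))
d,_=0,0
c=X[:,:2].mean(0); u=np.linalg.svd(X[:,:2]-c)[2][0]; u*=np.sign(u[1]); print("axis deg",np.degrees(np.arctan2(u[1],u[0])),"resid",((X[:,:2]-c)@np.array([-u[1],u[0]])).round(4))
s=(X[:,:2]-c)@u; print("along rel rim",(s-s[2]).round(4))
# widths: flange 36, button 36, rod 19
for y,a,b in((280,306.5,349.5),(335,307.5,347.5),(305,316.5,339.5),(260,313.5,343.5)):
  print(y,np.linalg.norm(plane("wrist",(a,y),.13,P)-plane("wrist",(b,y),.13,P)))
tap=np.array(plane("wrist",(330.5,95),.176,P))[:2]; print("tap along",(tap-X[2,:2])@u,"lat",(tap-X[2,:2])@np.array([u[1],-u[0]]))
vis=cv2.resize(im[40:200,280:400],None,fx=5,fy=5,interpolation=cv2.INTER_CUBIC)
v2=cv2.resize(im[200:360,280:400],None,fx=5,fy=5,interpolation=cv2.INTER_CUBIC)
cv2.imwrite("pics/crop1.png",cv2.resize(np.hstack([vis,v2]),(800,533)))
E
```

```text
[[ 0.6124  0.1367  0.13  ]
 [ 0.5678 -0.0126  0.13  ]
 [ 0.5625 -0.0292  0.13  ]
 [ 0.556  -0.0515  0.13  ]
 [ 0.5465 -0.0825  0.13  ]]
axis deg 73.27912827663152 resid [ 0.     -0.0001  0.0001 -0.0001  0.0001]
along rel rim [ 0.1733  0.0175  0.     -0.0232 -0.0556]
280 0.034621262532142
335 0.034757248534302565
305 0.019104550213721552
260 0.023599873859395694
tap along 0.14102169690863903 lat -1.5508163143646936e-05
```

View pics/crop1.png

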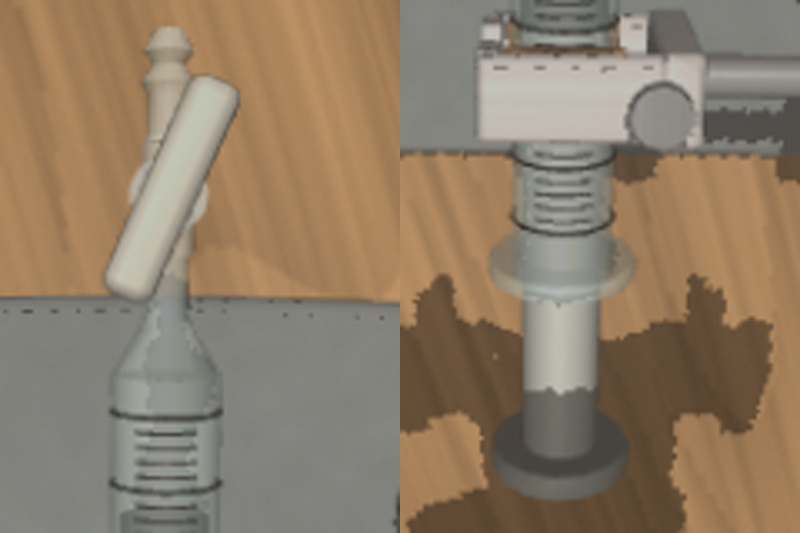

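Everything agrees: axis 73.28°, flange, rod and barrel widths right, tap 141 mm along the axis (142 stated) with zero lateral offset. The bar is at about 50°, so the tap is near 1.16 rad. I'll check the reach for gripping and turning the bar.

```bash
cat >> h.py <<'E'
AX=np.radians(73.28); U=np.array([np.cos(AX),np.sin(AX),0]); L=np.array([U[1],-U[0],0])  # L: +x of stand
RIM=np.array([.5625,-.0292,.13])
TAP=RIM+U*.1415+[0,0,.035]
E
python3 - <<'E'
from h import *
for j0,name in((-40,"a"),(140,"b")):
    q=[arm.ik(TAP+[0,0,.054+.003+dz],down(np.radians(j0-t))) for t,dz in((0,.06),(0,0),(23,0),(46,0),(70,0))]
    print(name);[print(np.round(x,2) if x is not None else None) for x in q]
for s in(-1,1):
  for d in(.042,.0776):
    x=arm.ik(RIM-U*d+[0,0,.054],down(AX+s*np.pi/2)); print(s,d,None if x is None else np.round(x,2))
E
```

```text
a
[-0.57  0.64  0.62  1.58 -0.41  1.05 -0.53]
[-0.55  0.7   0.58  1.65 -0.46  0.93 -0.49]
[-0.6   0.73  0.68  1.65 -0.54  0.96 -0.83]
[-0.65  0.76  0.79  1.65 -0.62  1.   -1.15]
[-0.7   0.8   0.9   1.65 -0.71  1.04 -1.49]
b
[-0.09  0.58 -0.2   1.56  0.13  1.01  2.12]
[-0.09  0.65 -0.21  1.63  0.16  0.88  2.09]
[-0.15  0.64 -0.1   1.63  0.08  0.87  1.76]
[-0.21  0.64  0.    1.64 -0.    0.87  1.43]
[-0.27  0.64  0.11  1.64 -0.08  0.87  1.09]
-1 0.042 [-0.2   0.66  0.46  1.85 -0.41  0.73  0.19]
-1 0.0776 [-0.14  0.65  0.46  1.86 -0.41  0.73  0.26]
1 0.042 [ 0.28  0.63 -0.3   1.83  0.27  0.72  2.68]
1 0.0776 [ 0.34  0.63 -0.3   1.84  0.27  0.71  2.74]
```

```bash
python3 - <<'E'
from h import *
T=TAP+[0,0,.057]
q0=down(np.radians(-40))
arm.move_gripper(.5,20)
arm.movep(T+[0,0,.06],q0); arm.line_to(T,.1)
f0=np.array(arm.read_ft_force()); print("pre",f0,arm.read_wrist_torque())
arm.move_gripper(0.,25)
print("grip",arm.read_opening(),np.array(arm.read_ft_force())-f0,arm.read_wrist_torque(),arm.read_time())
for t in (12,24,36,48,58,66,70):
    arm.movep(T,down(np.radians(-40-t)))
    print(t,np.round(arm.read_ft_force(),1),np.round(arm.read_wrist_torque(),2),round(arm.read_opening(),3))
print(arm.read_time())
E
```

```text
pre [-0.17447872 -0.51052527  0.65715979] [-0.02456084 -0.01992051  0.0146035 ]
grip 0.10720138458196377 [ 2.31945017 -1.322302    2.10177171] [-0.13166458 -0.22692764  0.02036877] 4.9583
12 [ 2.9 -2.4  3.1] [-0.29 -0.38 -0.05] 0.108
24 [ 3.2 -2.   3.1] [-0.49 -0.68 -0.13] 0.112
36 [ 4.1 -2.6  4.1] [-0.58 -0.81 -0.06] 0.109
48 [ 4.7 -4.1  4.2] [-0.63 -0.87 -0.09] 0.113
58 [ 4.9 -3.2  3.9] [-0.73 -0.84 -0.07] 0.112
66 [ 4.3 -3.8  4.9] [-0.7  -0.81 -0.06] 0.106
70 [ 3.7 -4.   4.6] [-0.88 -0.88  0.78] 0.113
6.8583
```

The torque about z jumped from -0.06 to +0.78 N m at the last step, so the tap is against its stop. I'll release it, move above the plunger and look.

```bash
python3 - <<'E'
from h import *
T=TAP+[0,0,.057]
arm.move_gripper(.35,25); arm.line_to(T+[0,0,.10],.15)
arm.move_gripper(.5)
q=down(AX-np.pi/2)
arm.movep(RIM+U*.03+[0,0,.19],q)
p=pose(); im=snapshot("wrist"); cv2.imwrite("pics/w2.png",im); np.savez("w2.npz",p=p[0],q=p[1])
print(arm.read_time(),p)
for n,X in(("rim",RIM),("hold",RIM-U*.043),("face",RIM-U*.054),("noz",RIM+U*.173),("tap",TAP+[0,0,.011])): print(n,project(X,p).round(1))
E
```

```text
9.7167 (array([ 5.71183204e-01, -1.84700814e-04,  3.19856599e-01]), array([-0.56743418, -0.42195801,  0.56750051, -0.42179741]))
rim [324.9 267.1]
hold [324.9 315.3]
face [324.9 326.6]
noz [324.9  30.5]
tap [325.1  66.2]
```

View pics/w2.png

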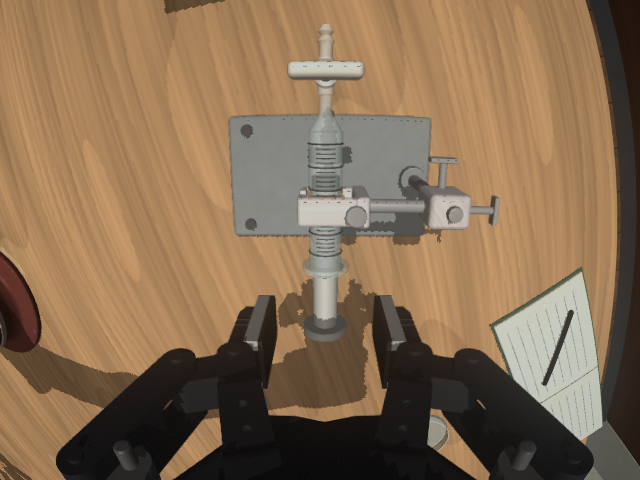

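The bar now lies square across the tube, level in row 70 and running from 288 to 364, so the tap is shut. The rim is near (325,267) and the button near (325,327), both as predicted. I'll refine the lateral position and then go down over the rod.

```bash
python3 - <<'E'
from h import *
im=cv2.imread("pics/w2.png"); f=np.load("w2.npz"); P=(f["p"],f["q"])
g=cv2.cvtColor(im,cv2.COLOR_BGR2HSV)[...,1]<70
for y in(250,262,267,272,285,290,295,300,305,318,322,326,330,334,338,341):
    r=np.where(g[y,300:352])[0]+300; a,b=r.min(),r.max(); c=(a+b)/2
    X=plane("wrist",(c,y),.13,P)-RIM; print(y,b-a+1,c,"along %.4f lat %.4f"%(X@U,X@L))
E
```

```text
250 31 325.0 along 0.0140 lat 0.0001
262 43 325.0 along 0.0042 lat 0.0001
267 45 325.0 along 0.0001 lat 0.0001
272 41 325.0 along -0.0041 lat 0.0001
285 24 324.5 along -0.0153 lat -0.0003
290 24 324.5 along -0.0197 lat -0.0003
295 24 324.5 along -0.0241 lat -0.0003
300 24 324.5 along -0.0287 lat -0.0003
305 24 324.5 along -0.0333 lat -0.0003
318 37 325.0 along -0.0456 lat 0.0001
322 42 324.5 along -0.0494 lat -0.0003
326 43 325.0 along -0.0534 lat 0.0001
330 42 324.5 along -0.0574 lat -0.0003
334 39 325.0 along -0.0614 lat 0.0001
338 29 325.0 along -0.0655 lat 0.0001
341 12 325.5 along -0.0687 lat 0.0005
```

```bash
python3 - <<'E'
from h import *
q=down(AX-np.pi/2); H=RIM-U*.0415+[0,0,.054]
arm.movep(H+[0,0,.06],q); arm.line_to(H,.08)
arm.pause(.2); f0=np.array(arm.read_ft_force()); np.save("f0.npy",f0)
e=np.array(arm.read_tool_pos())-H; print("pos err",e.round(4))
for o in(.30,.26,.24,.23,.22,.215,.21,.2):
    arm.move_gripper(o,20); f=np.array(arm.read_ft_force())-f0
    print(o,round(arm.read_opening(),4),"lat %.2f along %.2f z %.2f"%(f@L,f@U,f[2]))
    if abs(f@L)>4: break
print(arm.read_time())
im=snapshot("wrist"); cv2.imwrite("pics/w3.png",im)
E
```

```text
pos err [ 0.0003 -0.0001  0.0005]
0.3 0.3995 lat -0.63 along 1.27 z 0.88
0.26 0.4027 lat 0.18 along -0.29 z 2.38
0.24 0.3954 lat -0.24 along 1.29 z 3.50
0.23 0.397 lat -0.72 along 0.87 z 3.10
0.22 0.3937 lat -0.49 along 0.47 z 3.65
0.215 0.3975 lat 0.00 along 0.61 z 3.38
0.21 0.402 lat 0.13 along 1.12 z 3.51
0.2 0.3956 lat 0.54 along -0.07 z 4.33
13.075
```

View pics/w3.png

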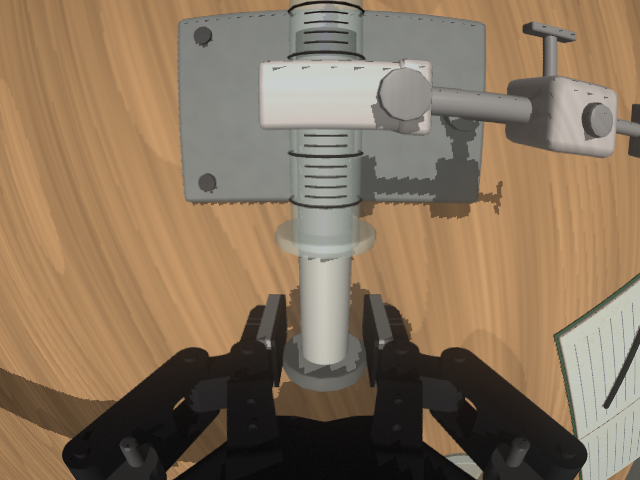

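The opening stops at about 0.397, or 34 mm. That means the pads are on the button's edge and not the rod: in the picture they reach back level with the button. I'll open, move 5 mm towards the rim and close again.

```bash
python3 - <<'E'
from h import *
f0=np.load("f0.npy"); q=down(AX-np.pi/2)
arm.move_gripper(.5,20)
H=RIM-U*.0365+[0,0,.054]; arm.line_to(H,.05); arm.pause(.2)
f0=np.array(arm.read_ft_force()); np.save("f0.npy",f0)
for o in(.3,.24,.225,.215,.205,.195):
    arm.move_gripper(o,20); f=np.array(arm.read_ft_force())-f0; op=arm.read_opening()
    print(o,round(op,4),"lat %.2f along %.2f z %.2f"%(f@L,f@U,f[2]))
    if o==.3 and op>.36: arm.move_gripper(.5); print("still button"); break
    if abs(f@L)>4: break
print(arm.read_time(), arm.read_tool_pos()-H)
E
```

```text
0.3 0.3018 lat 0.04 along 0.10 z 0.84
0.24 0.2432 lat 0.31 along -0.24 z 0.27
0.225 0.2293 lat 0.62 along 0.01 z 0.42
0.215 0.2172 lat -0.53 along 0.10 z 0.56
0.205 0.2204 lat -0.48 along -0.64 z 0.31
0.195 0.2125 lat 0.42 along 0.18 z -0.24
15.225 [ 9.92205054e-05 -7.05153268e-05  5.73226132e-05]
```

The pads are now on the rod (0.2125, about 19 mm) with no lateral load. I'll firm up the grip and pull straight in small steps, watching the forces, stopping short of 20 ml to look.

```bash
python3 - <<'E'
from h import *
f0=np.load("f0.npy")
arm.move_gripper(0.,45); f=np.array(arm.read_ft_force())-f0
print("grip",arm.read_opening(),"lat %.2f along %.2f z %.2f"%(f@L,f@U,f[2]))
if abs(f@L)<5:
  for d in(.040,.044,.049,.054,.059,.064):
    H=RIM-U*d+[0,0,.054]; arm.line_to(H,.025); f=np.array(arm.read_ft_force())-f0; e=arm.read_tool_pos()-H
    print(d,"lat %.2f along %.2f z %.2f"%(f@L,f@U,f[2]),"err",(e@U).round(4),round(arm.read_opening(),3))
    if abs(f@L)>6 or abs(f[2])>8: break
p=pose(); im=snapshot("wrist"); cv2.imwrite("pics/w4.png",im); np.savez("w4.npz",p=p[0],q=p[1])
print(arm.read_time())
for n,z,a in(("rim",.13,0),("25",.142,.0155),("20",.142,.0314),("15",.142,.0473)): print(n,project(RIM+U*a+[0,0,z-.13],p).round(1))
E
```

```text
grip 0.21019597192114434 lat 0.21 along 0.33 z 0.42
0.04 lat 0.60 along 3.78 z 1.32 err 0.0012 0.21
0.044 lat 0.11 along 5.56 z 0.92 err 0.0011 0.211
0.049 lat -0.04 along 6.27 z 0.93 err 0.0016 0.205
0.054 lat -0.20 along 7.91 z 1.06 err 0.0026 0.207
0.059 lat 2.30 along 8.95 z -0.11 err 0.0035 0.205
0.064 lat 1.43 along 10.31 z -0.76 err 0.0045 0.209
17.4917
rim [326.  187.3]
25 [326.4 144.7]
20 [326.7  92.1]
15 [326.8  40.4]
```

View pics/w4.png

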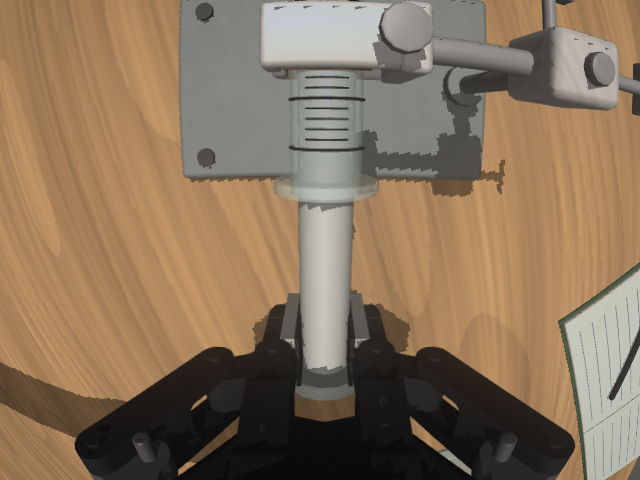

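Lateral and vertical loads are small, and the suction grows as expected (10 N). The 20 ml line (row 99) and 25 ml line (row 149) show below the clamp, and the seal is still hidden behind the clamp. The arm yields 4.5 mm under the pull, so I'll work from the actual TCP: draw about 8 mm more and read the seal.

```bash
python3 - <<'E'
from h import *
f0=np.load("f0.npy")
for d in(.069,.0735):
    H=RIM-U*d+[0,0,.054]; arm.line_to(H,.025); arm.pause(.3); f=np.array(arm.read_ft_force())-f0; e=arm.read_tool_pos()-RIM
    print(d,"lat %.2f along %.2f z %.2f"%(f@L,f@U,f[2]),"actual",(e@U).round(4),"lat",(e@L).round(4),round(arm.read_opening(),3))
p=pose(); im=snapshot("wrist"); cv2.imwrite("pics/w5.png",im); np.savez("w5.npz",p=p[0],q=p[1])
cv2.imwrite("pics/c5.png",cv2.resize(im[0:400,230:430],None,fx=1.5,fy=1.5,interpolation=cv2.INTER_CUBIC))
print(arm.read_time())
E
```

```text
0.069 lat 1.25 along 12.23 z -0.12 actual -0.0636 lat 0.0001 0.204
0.0735 lat 1.47 along 14.07 z -0.54 actual -0.0672 lat 0.0001 0.212
18.825
```

View pics/c5.png

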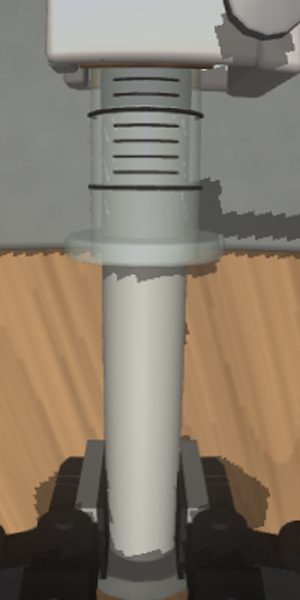

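The seal hasn't come out from under the clamp, so the travel is less than I assumed. That agrees with the button clash: what I took as the inner face at -53 mm was the outer edge, so the start was about 6.7 ml. I'll check this against the first near view, where the seal front could be seen past the clamp.

```bash
python3 - <<'E'
from h import *
im=cv2.imread("pics/w2.png"); f=np.load("w2.npz"); P=(f["p"],f["q"])
for a in(.095,.0791,.0632,.0155,.0314): print(a,project(RIM+U*a+[0,0,.012],P).round(1),end=" ")
print(); print(im[135:190,325].mean(1).round().astype(int).tolist()); 
g=im[...,0].astype(int); print(im[135:190,312:338].mean((1,2)).round().astype(int).tolist())
a=cv2.resize(im[110:285,285:365],None,fx=3.4,fy=3.4,interpolation=cv2.INTER_CUBIC)
w3=cv2.imread("pics/w3.png"); b=cv2.resize(w3[0:225,270:385],(304,595),interpolation=cv2.INTER_CUBIC)
cv2.imwrite("pics/c6.png",np.hstack([a,b]))
E
```

```text
0.095 [324.9 142.1] 0.0791 [324.9 165.6] 0.0632 [324.9 188.8] 0.0155 [324.9 254.1] 0.0314 [324.9 233.1] 
[154, 154, 154, 154, 154, 154, 155, 154, 125, 72, 108, 144, 154, 120, 85, 123, 154, 154, 137, 96, 154, 154, 152, 79, 115, 148, 154, 132, 103, 127, 155, 143, 105, 74, 129, 154, 154, 94, 138, 136, 130, 108, 93, 114, 132, 128, 103, 91, 129, 132, 133, 97, 109, 132, 123]
[152, 153, 153, 153, 153, 153, 154, 153, 117, 68, 127, 147, 146, 120, 104, 129, 145, 142, 125, 104, 145, 145, 144, 90, 129, 143, 145, 125, 114, 139, 158, 141, 93, 91, 153, 153, 152, 104, 142, 136, 125, 104, 97, 114, 123, 119, 96, 96, 121, 123, 112, 95, 109, 123, 110]
```

View pics/c6.png

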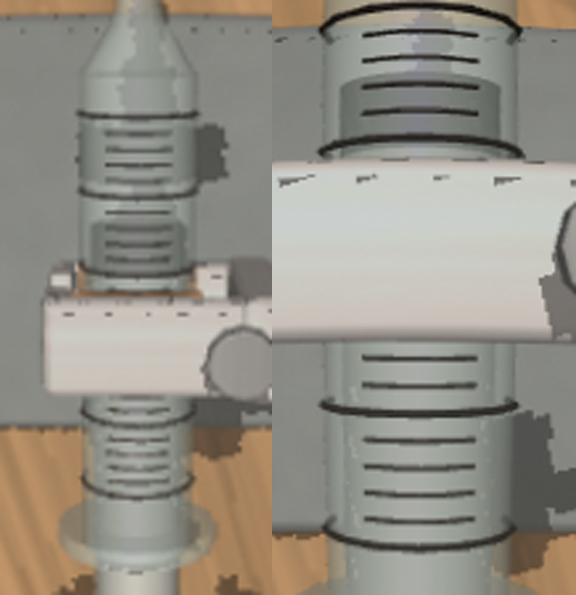

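Left panel (before the grip): the seal front is near 6.7 ml. Right panel (during the button clash): about 7.6 ml, with the seal about 7 mm thick. So the travel is now about 55 mm, and the slightly darker band above the 20 ml line in the last crop is the seal's rear. I'll draw about 8 mm more and read the front.

```bash
python3 - <<'E'
from h import *
f0=np.load("f0.npy")
for d in(.078,.0835):
    H=RIM-U*d+[0,0,.054]; arm.line_to(H,.025); arm.pause(.4); f=np.array(arm.read_ft_force())-f0; e=arm.read_tool_pos()-RIM
    print(d,"lat %.2f along %.2f z %.2f"%(f@L,f@U,f[2]),"actual",(e@U).round(4),"lat",(e@L).round(4),round(arm.read_opening(),3))
im=snapshot("wrist"); cv2.imwrite("pics/w7.png",im)
cv2.imwrite("pics/c7.png",cv2.resize(im[0:200,250:410],None,fx=3.7,fy=3,interpolation=cv2.INTER_CUBIC))
print(arm.read_time())
E
```

```text
0.078 lat 1.39 along 14.55 z -1.28 actual -0.0709 lat 0.0001 0.208
0.0835 lat 1.23 along 15.62 z 0.46 actual -0.0754 lat 0.0002 0.206
20.375
```

View pics/c7.png

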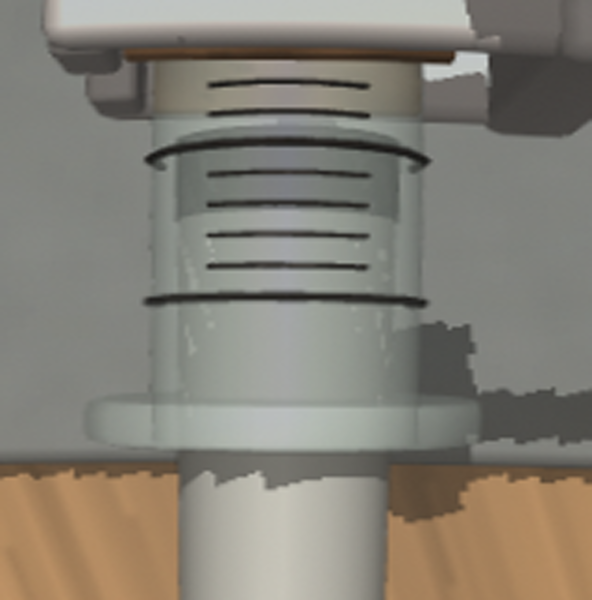

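The seal's front edge (y≈128 in the crop) is just short of the 20 ml line (y≈143), so after a small parallax correction the travel is about 62.5 mm. I'll draw 1 mm more, check that it holds steady, and hand in.

```bash
python3 - <<'E'
from h import *
f0=np.load("f0.npy")
arm.line_to(RIM-U*.0846+[0,0,.054],.02)
for i in range(3):
    arm.pause(.5); f=np.array(arm.read_ft_force())-f0; e=arm.read_tool_pos()-RIM
    print("lat %.2f along %.2f z %.2f"%(f@L,f@U,f[2]),"actual",(e@U).round(4),(e@L).round(4),round(arm.read_opening(),3),arm.read_time())
im=snapshot("wrist"); a=im[0:200,250:410]
t=snapshot("top"); b=t[150:280,230:370]
cv2.imwrite("pics/c8.png",np.hstack([cv2.resize(a,(400,560)),cv2.resize(b,(400,560))]))
E
```

```text
lat 2.81 along 16.18 z -0.38 actual -0.0758 0.0002 0.208 21.125
lat 1.60 along 17.06 z -0.46 actual -0.0758 0.0002 0.206 21.625
lat 2.12 along 16.31 z -0.62 actual -0.0758 0.0002 0.209 22.125
```

View pics/c8.png

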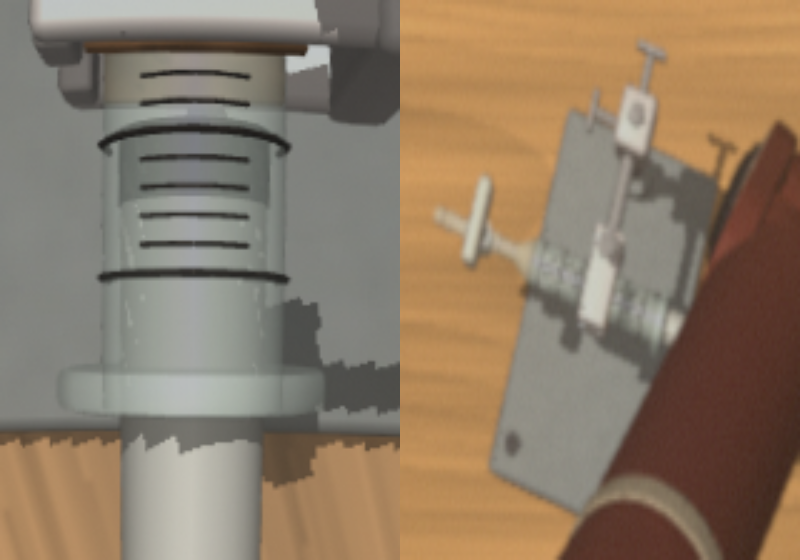

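The seal front sits within about 1 mm of the 20 ml line. The tap handle is square across the tube, the hold is steady, and lateral load is about 2 N. Handing in.

```bash
python3 -c "
from h import *
ticket.finish_job(); print(arm.read_time())"
```

```text
the job is handed in; nothing more can be done
the job is handed in; nothing more can be done
```

I turned the tap shut, drew the plunger straight out to the 20 ml line, and handed the job in at about 22 s with the gripper still holding it. The hand-in gives no verdict.

**Last checks**
- **Tap:** the turning torque jumped to 0.78 N m at the stop. The handle stood square across the tube in the wrist view right after the turn and again in the last top view.
- **Plunger:** the seal front was within about 1 mm of the 20 ml line. It held steady for 1.5 s with no drift at the gripper, against a pull of about 16 N (about 15 N was expected).
- **Straightness:** the sideways load was about 2 N and the gripper was 0.2 mm off the barrel's axis. I did not measure the rod's angle directly.

**What went wrong or disagreed**
- **First grasp:** the pads closed on the button's edge because I had mistaken its outer edge for its inner face. I opened, moved 5 mm towards the rim and gripped the rod properly.
- **Plunger shift:** that first closing seems to have moved the plunger by about 1 ml. The seal read about 6.7 ml before it and 7.6 ml during it, so I set the final position from the seal against the graduation line, not from the gripper position.
- **Arm give:** the arm gave way by up to 9 mm under the pull, which I allowed for.

I did not look at the nearby glassware again at the end. The gripper worked well away from it throughout.

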